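# Try, free and hold the mason's tool chest lid

## Robot

A 6-joint arm with a two-finger parallel gripper is mounted at the origin on the work surface. World frame = base frame: x ahead of the robot, y to its left, z up, the work surface at z = 0. Lengths are in m, angles in rad, forces in N, time in s.
With the tool pointing down it reaches from about 0.375 to 0.9 m from the base axis. Payload 3.1 kg.
Tool frame: the origin (TCP) lies between the finger pads; the fingertips stand manip.finger_overhang ahead of it and the grasp point (between the pads) lies 5 mm behind it (manip.finger_overhang is the distance from the TCP to the fingertips, in m); z points along the fingers, y is the line along which they close (so a half turn about z gives the same grasp; the last joint's range is limited). The gripper opens to 85 mm and grips with 20 to 120 N. Pads are 22 mm wide; open, the fingers measure 114 mm over their backs; the gripper's body (76 mm by 85 mm) begins 54 mm behind the grasp point. The pads swing forward as they close: fully open they stand 13 mm farther back than shut.
Start: joints at [-0.178, 0.527, 1.433, -0, 1.181, -0.178], TCP at [0.625, 0, 0.245] pointing down, gripper open.
Joint ranges: [-3.08, 3.08], [-0.75, 2.2], [0.22, 2.44], [-1.43, 4.57], [0, 2.65], [-2.85, 2.85]. Speed limits (rad/s): [2.79, 2.79, 3.14, 3.14, 3.14, 3.14].

## Interface

Orientations are given as a unit quaternion [x, y, z, w].
In Python, from station import manip gives the robot as it stands.
- The arm moves only by the tool drive_tool, never from a script. Its argument "plan" is a list of rows, each a list of 7 numbers: the shift along the tool's x, y, z in m, then the turn, a rotation vector about the tool's x, y, z in degrees, then the opening, from -1 (shut) to 1 (fully open). In form: [[x, y, z, wx, wy, wz, gripper], ...]. A call has 1 to 10 rows; each row shifts and turns the commanded pose from where the row before left it, along the tool's axes as they then stand; what a row does not reach is not made up. A row lasts 1/10 s, in which the tool goes at most 50 mm and 8.59 degrees, less where a joint would pass 70% of its speed; a pose out of reach is approached as far as the arm can. A call is refused whole if a number of a shift passes 0.05 or a number of a turn 8.59, either way. A call with a gripper value outside its range is refused whole. The fingers move at their own pace and stop on an object; "newtons" is the grip in N (left out, the last holds). Time passes only in rows, so rows that do not move let the fingers close. It gives the time, the measured TCP pose, the force, the opening and the grip force at its end, in the units of the state.
- manip.sense(): the state, without advancing time (a new reading comes with each control period).
- manip.snapshot(name): name is "scene" or "side" or "wrist"; returns a dict with "image" (420x560x3 uint8, red, green, blue), "z_map" (420x560 float32, m along the optical axis (not along the pixel's ray), 0 where there is no reading), "fov_y" (degrees; the focal length in pixels is half the picture's height over the tangent of half this angle, whatever the lens; pixels are square), "cx", "cy" (the principal point, pixels), "k1" (the pictures are not rectified: a ray, as slopes to the right and down, at radius r is drawn at 1 + k1 r^2 times it, then the intrinsics apply), "extrinsics" (4x4, takes a point from camera to world coordinates); the wrist camera has in their place "mount" (4x4, takes a point from camera to tool coordinates, whose origin is the TCP and whose axes are the flange's). Camera axes: x right, y up, looking along -z (the intrinsics and any distortion apply to the point x, -y, -z); pixel columns grow to the right and rows downward; lengths in m; the calibration is good to about 2 mm. A picture is of the moment at which its call begins: read the wrist's pose just before it.
- manip.sign_off(): hands the job in; it is judged then, once.
The state is a dict: "t": time; "q": joint angles; "qd": joint speeds; "tau": joint torques, N m; "tcp_pos": TCP position; "tool_rot": TCP orientation; "force": force on the tool from outside, world axes, zero at the start; "ft_torque": the same for the moment, N m; "finger_gap": opening from 0.0 (shut) to 1.0 (fully open); "gripper_force": force on a finger pad.
Only numpy, scipy, OpenCV 4.12 (cv2) and the standard library are available. Lean on these libraries where they do the work, as an engineer would, in place of code of your own. Each camera call takes 0.05 s, during which the arm holds its last target. There are 200 camera calls.

## Task

Try the lid of the mason's wooden tool chest by tugging its handle up a little, before touching the catch lever with the red ball. If the lid is caught, let it down and flip the lever over to its other side; then lift the lid about half open (some 45 degrees) and finish while still holding it there by the handle, since it drops shut by itself. Leave the mallet, the stone offcut and the blue tin where they are.

Things in the scene. Friction and masses are not known exactly. Their poses are not given: they have to be found in the camera images.
- chest: Wooden tool chest fixed to the bench, 273 x 380 x 120 mm without its lid. Origin: centre of its underside, on the bench (front face at x = -143 mm, back at +130); x points to its back, away from the robot, y to its left, z up. The lid starts shut. Along the front runs a fixed ledge (x -143 to -97 mm) at z = 120 mm, level with the lid's underside; the catch sits on it near the left end.
- lid (a joint): Lid angle, rad: 0 shut, grows as the front edge rises, stop at 1.35. A wooden board 224 x 380 x 12 mm, 0.55 to 0.9 kg, hinged along the chest's back; falls shut by itself from any angle. If the catch holds it, it still lifts some 0.04 rad (about 7 mm at the handle), then stops hard; if free, it lifts on with 3 to 6 N at the handle.
- handle (a point): Middle of the steel bar handle on the lid: round bar 14 mm thick, 84 mm long along the chest's y, a post at each end; its centre line is 40 mm above the lid's top (chest frame, lid shut: x = -45, y = 0, z = 172 mm). It moves with the lid, on a circle about the hinge; the bar can turn between the finger pads, so the tool may stay pointing down.
- lid_hinge (a point): Middle of the lid's hinge axis, which runs along the chest's y at the top of the back wall (chest frame: x = +130, y = 0, z = 120 mm). The handle's middle is 175 mm in front of it and 52 mm above it when the lid is shut.
- knob (a point): Centre of the red ball, 20 mm in diameter, on top of the catch lever. The lever is a thin rod that pivots 10 mm above the ledge (chest frame x = -122, y = 115, z = 130 mm); the ball is 38 mm from the pivot and swings left and right (along the chest's y): at rest it is 15 mm to one side of the pivot and 45 mm above the ledge (z = 165 mm).
- catch (a joint): Lean of the catch lever, rad: +0.4 resting to the left (chest +y), -0.4 to the right, 0 upright. It flops over by its own weight: push it past upright (under 1 N) and it falls to the other side. It moves a bolt hidden under the lid: on one side the lid is held, on the other free. Which is which differs between starts and cannot be seen, only felt by tugging. Flip it with the lid shut.
- mallet: Bystander: mason's round wooden mallet standing on its head, 80 mm in diameter, 185 mm tall with its handle up, left of the chest. Origin: centre of its underside.
- offcut: Bystander: blue-grey stone offcut, 110 x 70 x 55 mm, right of the chest. Origin: centre of its underside.
- tin: Bystander: open blue tin, 72 mm in diameter, 90 mm tall, beside the chest's right front corner. Origin: centre of its underside.

How it is judged:
On the way, in this order (a step that is already met when the one before it is completed fails the run):
1. the lid is tugged up by the handle with the catch lever still on the side where it stood (value of joint lid above 0.015 rad and contact force between the fingers and lid above 0.5 N and distance of knob from where it was at the start of the episode below 0.008 m), for 0.1 s.
2. the lid comes free of its catch and is lifted past 17 degrees (value of joint lid above 0.3 rad), for 0.1 s.
At the end, for the whole second after the job is handed in: The lid is held still between 32 and 60 degrees open by the fingers on it (more than 0.5 N, lid slower than 0.1 rad/s), with nothing else propping it; mallet, offcut and tin are within 30 mm of where they stood (value of joint lid between 0.55 and 1.05 rad and velocity of joint lid between -0.1 and 0.1 rad/s and contact force between the fingers and lid above 0.5 N and contact force between lid and mallet below 0.1 N and contact force between lid and offcut below 0.1 N and contact force between lid and tin below 0.1 N and distance of each of mallet, offcut, tin from where it was at the start of the episode below 0.03 m); the arm keeps its last pose, push and grip.
It fails at once if mallet, stone offcut or tin shifted by more than 30 mm (distance of any of mallet, offcut, tin from where it was at the start of the episode above 0.03 m).
It also fails if it takes over 56 s, if anything falls off the work surface, if the arm or the gripper's body presses on something with over 40 N, if the wrist force passes 120 N, or if a joint passes its speed limit or range.

## Working session

There is one attempt and no reset: what is moved stays moved. The work goes in short steps, Python scripts to look and compute and a tool call to move; the robot and the scene stay as the last step left them, time stands still between calls to the robot, and variables do not carry over. Pictures are saved under pics/ and viewed, at most 10 in all, crops included, and the job is handed in when it is done.

Besides the shell and the picture viewer there is one more tool, called after "Emit:" by a JSON object that holds its "fn" and its "kwargs", one argument or row to a line. drive_tool: Moves the arm, as the interface text tells. Its arguments: {"type":"object","properties":{"plan":{"type":"array"},"newtons":{"type":"number"}},"required":["plan"]}

```bash
mkdir -p pics
cat > h.py <<'E'
import numpy as np, cv2
from station import manip
def snap(n):
    s=manip.sense(); d=manip.snapshot(n); d['s']=s; return d
def pt(d,u,v,z=None):
    im=d['image']; H=im.shape[0]; f=H/2/np.tan(np.radians(d['fov_y'])/2)
    K=np.array([[f,0,d['cx']],[0,f,d['cy']],[0,0,1.]])
    a,b=cv2.undistortPoints(np.array([[[u,v]]],float),K,np.array([d['k1'],0,0,0.]))[0,0]
    E=np.array(d['extrinsics'])
    r=E[:3,:3]@np.array([a,-b,-1.]); o=E[:3,3]
    if z is None: return o+r*d['z_map'][int(v),int(u)]
    return o+r*(z-o[2])/r[2]
E
python3 - <<'E'
from h import *
import pickle
print(manip.finger_overhang, manip.sense())
for n in ['scene','side']:
    d=snap(n); cv2.imwrite(f'pics/{n}1.png',cv2.resize(d['image'][:,:,::-1],(800,600)))
    pickle.dump({k:v for k,v in d.items()},open(n+'.pkl','wb')); print(n,d['fov_y'],d['k1'],d['extrinsics'])
E
```

```text
0.014 {'t': 0.0, 'q': array([-1.78518437e-01,  5.28426264e-01,  1.43391520e+00,  2.03924195e-06,
        1.18140809e+00, -1.78497787e-01]), 'qd': array([ 0.00181388,  0.00025982, -0.00017696,  0.00088632, -0.00084234,
        0.00051865]), 'tau': array([ 2.50220628e-04, -4.42344439e+01, -1.78024775e+01, -2.06930472e-04,
        8.36740597e-03,  2.24214921e-05]), 'tcp_pos': array([6.24305994e-01, 1.43708873e-04, 2.44354008e-01]), 'tool_rot': array([ 7.07113945e-01,  7.07098795e-01, -6.14282071e-04, -8.86403759e-04]), 'force': array([-0.42009792, -0.19969209,  0.76451459]), 'ft_torque': array([-0.00314015, -0.00273067, -0.01822948]), 'gripper_force': 0.0, 'finger_gap': 0.9920849662273331}
scene 50.483723436266786 0.045691720402011846 [[ 0.80062868 -0.43975765  0.40694832  1.00418152]
 [ 0.59892692  0.56841899 -0.56408014 -0.50411893]
 [ 0.0167414   0.69535103  0.71847524  0.82112732]
 [ 0.          0.          0.          1.        ]]
side 57.983445694542134 -0.045175781285079764 [[-0.9129818   0.29335953 -0.28355672  0.35184245]
 [-0.40790231 -0.64106314  0.65011827  0.64737891]
 [ 0.00894063  0.70920959  0.70494101  0.74772751]
 [ 0.          0.          0.          1.        ]]
```

View pics/scene1.png

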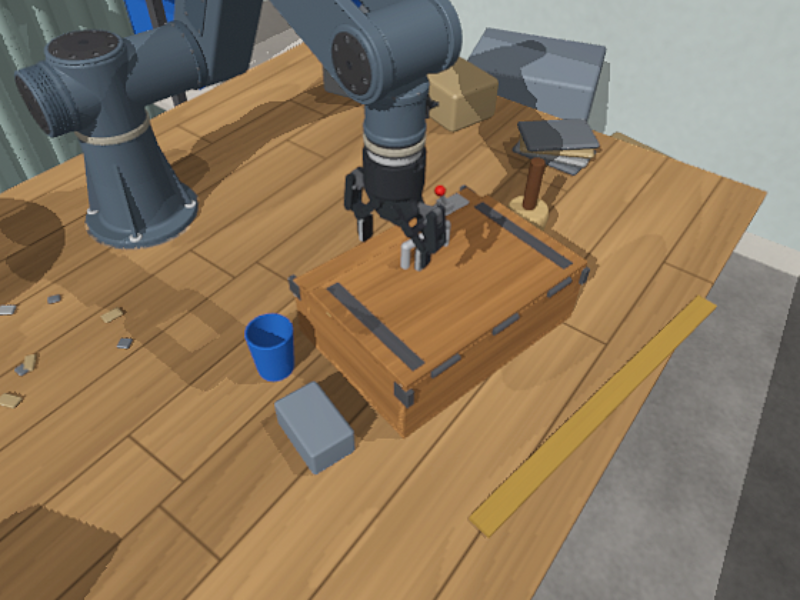

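View pics/side1.png

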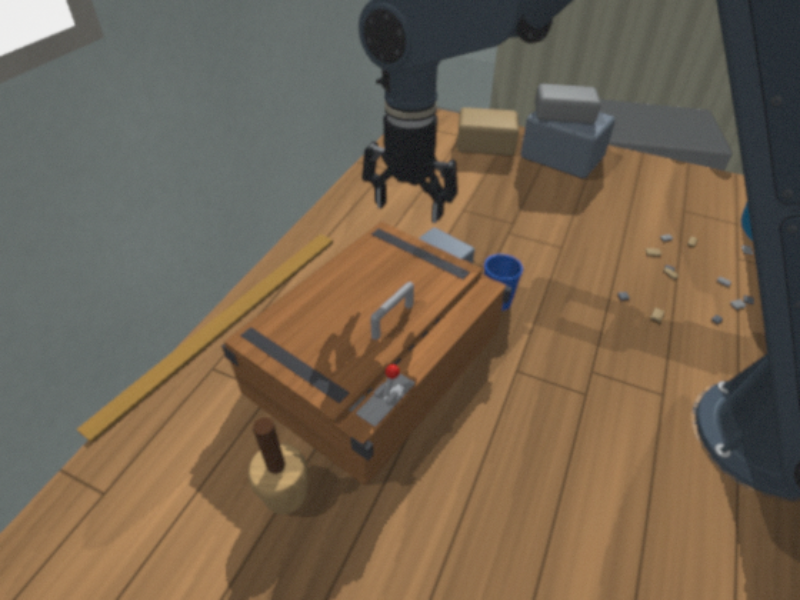

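The side view shows the handle bar from (376,322) to (411,289), the red ball at (392,371), the mallet at (275,470) and the tin at (502,280). The scene view shows the lid's back corners at (405,385) and (587,258), the ball at (440,190), and the offcut at (315,425).

Run:
```python
from h import *
import pickle
S=pickle.load(open('scene.pkl','rb'));D=pickle.load(open('side.pkl','rb'))
k=.7
for n,d,u,v,z in [('bkR',S,405,385,.132),('bkL',S,587,258,.132),('bkR',D,378,226,.132),('bkL',D,230,346,.132),('hL',D,376,320,.179),('hR',D,411,288,.179),('knob',D,392,371,.165),('knob',S,440,190,.165),('frontledgeL',D,358,440,.12),('frontledgeR',D,508,291,.12)]:
    print(n,pt(d,u*k,v*k,z).round(4),pt(d,u*k,v*k).round(4))
im=D['image'][130:330,130:380,::-1]
cv2.imwrite('pics/crop.png',cv2.resize(im,(750,600),interpolation=cv2.INTER_CUBIC))
```

```text
bkR [ 0.723  -0.0982  0.132 ] [ 0.722  -0.0969  0.1297]
bkL [0.8062 0.2758 0.132 ] [ 0.7675  0.4284 -0.0028]
bkR [ 0.7158 -0.0777  0.132 ] [ 0.7172 -0.0804  0.1297]
bkL [0.7887 0.2763 0.132 ] [0.7897 0.2755 0.1306]
hL [0.5946 0.1776 0.179 ] [0.5978 0.1715 0.1716]
hR [0.5753 0.0959 0.179 ] [0.5765 0.0929 0.1759]
knob [0.5401 0.2414 0.165 ] [0.5378 0.2465 0.1723]
knob [0.5445 0.2415 0.165 ] [0.5488 0.2345 0.1711]
frontledgeL [0.5479 0.3309 0.12  ] [0.5487 0.3296 0.1175]
frontledgeR [ 0.4478 -0.0224  0.12  ] [ 0.4486 -0.0278  0.1149]
```

View pics/crop.png

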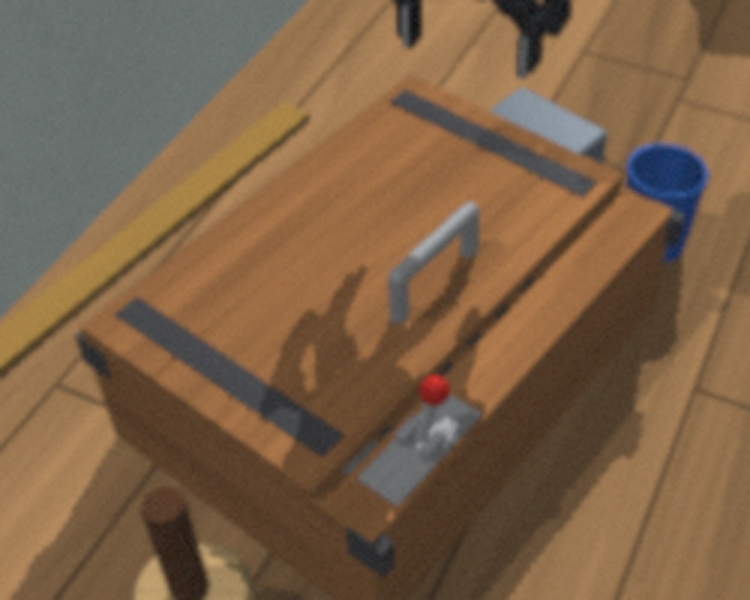

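The crop shows the bar's centre line from (402,280) to (470,215) and the ball at (434,390), with the lever seemingly leaning to the right. I'll fit the lid rectangle from the depth maps.

```bash
cat >> h.py <<'E'
def cloud(d):
    im=d['image']; H,W=im.shape[:2]; f=H/2/np.tan(np.radians(d['fov_y'])/2)
    K=np.array([[f,0,d['cx']],[0,f,d['cy']],[0,0,1.]])
    v,u=np.mgrid[:H,:W]
    ab=cv2.undistortPoints(np.stack([u.ravel(),v.ravel()],-1)[:,None].astype(float),K,np.array([d['k1'],0,0,0.]))[:,0]
    z=d['z_map'].ravel(); E=np.array(d['extrinsics'])
    P=np.stack([ab[:,0]*z,-ab[:,1]*z,-z],-1)@E[:3,:3].T+E[:3,3]
    return P,z>0,im.reshape(-1,3).astype(int)
E
python3 - <<'E'
from h import *
import pickle
for n in ['scene','side']:
    d=pickle.load(open(n+'.pkl','rb'))
    P,ok,c=cloud(d)
    box=ok&(P[:,0]>.4)&(P[:,0]<.9)&(P[:,1]>-.15)&(P[:,1]<.4)
    t=box&(abs(P[:,2]-.131)<.006)
    m=np.zeros((600,600),np.uint8); ij=((P[t,:2]-[.3,-.2])*1000).astype(int); m[ij[:,0],ij[:,1]]=255
    m=cv2.morphologyEx(cv2.morphologyEx(m,cv2.MORPH_CLOSE,np.ones((9,9))),cv2.MORPH_OPEN,np.ones((15,15)))
    cs=max(cv2.findContours(m,0,2)[0],key=cv2.contourArea)
    (cy,cx),wh,a=cv2.minAreaRect(cs); print(n,'lid',cx/1000+.3,cy/1000-.2,wh,a)
    r=box&(c[:,0]>150)&(c[:,1]<60)&(c[:,2]<60)&(P[:,2]>.14); print('ball',P[r].mean(0),r.sum())
    g=c.max(1)-c.min(1)
    hb=box&(abs(P[:,2]-.175)<.012)&(g<30)&(P[:,0]>.55)&(P[:,0]<.63)&(P[:,1]>.07)&(P[:,1]<.2)
    if n=='side':
        Q=P[hb]; print('bar',Q.mean(0),hb.sum(),Q[:,1].min(),Q[:,1].max())
    for x,y in [((264),(223.3)),(286.7,201.7)]: 
        if n=='side': print(pt(d,x,y,.173))
    if n=='side': print('knob',pt(d,274.7,260,.165))
E
```

```text
scene lid 0.6602843627929688 0.10956576538085938 (381.06427001953125, 230.0147247314453) 13.216323852539062
ball [0.54695541 0.23642843 0.17023205] 35
side lid 0.6531800231933593 0.11188226318359373 (382.0591735839844, 226.36106872558594) 12.914631843566895
ball [0.54007927 0.24132307 0.17280398] 28
bar [0.59108892 0.1324766  0.17537976] 235 0.08357592097027566 0.17418696238741793
[0.59656612 0.17021941 0.173     ]
[0.57950216 0.09126403 0.173     ]
knob [0.53930352 0.24180209 0.165     ]
```

Yaw is −13°, the handle is at about (0.591, 0.129), and the ball is on the right side (chest y = +100). I'll move above the handle, turn to match, and look with the wrist camera.

Emit:
{"fn": "drive_tool", "kwargs": {
  "plan": [
    [0.026, -0.007, 0, 0, 0, 0, 1],
    [0.026, -0.007, 0, 0, 0, 0, 1],
    [0.026, -0.007, 0, 0, 0, 0, 1],
    [0.026, -0.006, 0, 0, 0, 0, 1],
    [0.025, -0.006, 0, 0, 0, 0, 1],
    [0, 0, 0, 0, 0, 6.5, 1],
    [0, 0, 0, 0, 0, 6.5, 1],
    [0, 0, 0, 0, 0, 0, 1]
  ]
}}

```text
t: 0.9
tcp_pos: [0.5915, 0.1294, 0.2448]
tool_rot: [0.782, 0.623, -0.0, -0.0]
force: [0.3, 0.0, -0.2]
finger_gap: 1.001
gripper_force: 0.0
```

```bash
cat >> h.py <<'E'
from scipy.spatial.transform import Rotation as R
def wrist():
    d=snap('wrist'); s=d['s']; T=np.eye(4); T[:3,:3]=R.from_quat(s['tool_rot']).as_matrix(); T[:3,3]=s['tcp_pos']
    d['extrinsics']=T@np.array(d['mount']); return d
E
python3 - <<'E'
from h import *
import pickle
d=wrist(); pickle.dump(d,open('w.pkl','wb')); print(d['s']['tcp_pos'],R.from_quat(d['s']['tool_rot']).as_matrix().round(3))
cv2.imwrite('pics/w1.png',cv2.resize(d['image'][:,:,::-1],(800,600)))
E
```

```text
[0.59154321 0.12938405 0.24484352] [[ 0.224  0.975 -0.001]
 [ 0.975 -0.224 -0.   ]
 [-0.    -0.001 -1.   ]]
```

View pics/w1.png

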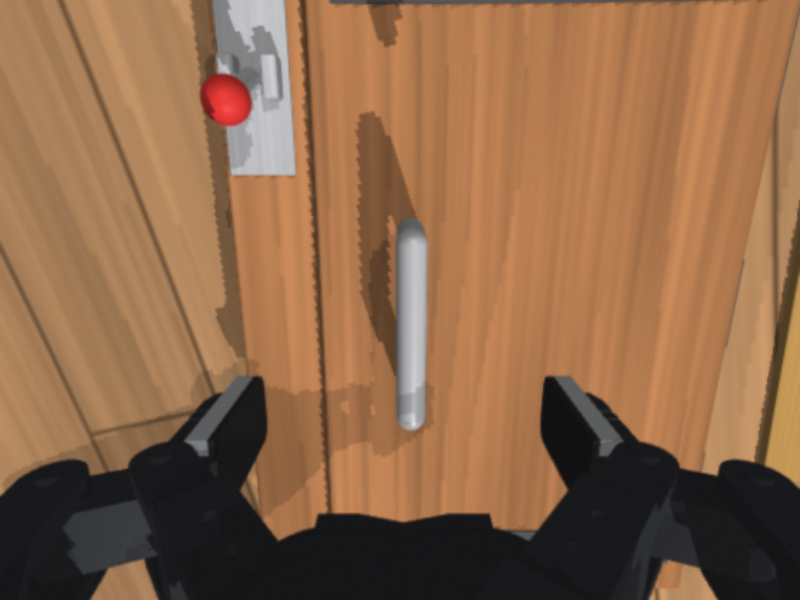

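The wrist view shows the bar upright at column 411, running from row 222 to row 428, well aligned. The ball is at (226,99), below its pivot bracket in the image, so to chest right.

Run:
```python
from h import *
import pickle
d=pickle.load(open('w.pkl','rb'))
Rm=R.from_quat(d['s']['tool_rot']).as_matrix()
for n,u,v,z in [('b1',411,230,.174),('b2',411,420,.174),('ball',226,99,.165),('mid',411,325,.174)]:
    p=pt(d,u*.7,v*.7,z); print(n,p.round(4),'tool',(Rm.T@(p-d['s']['tcp_pos'])).round(4), pt(d,u*.7,v*.7).round(4))
```

```text
b1 [0.6039 0.172  0.174 ] tool [0.0443 0.0026 0.0708] [0.6039 0.1724 0.1766]
b2 [0.5837 0.0825 0.174 ] tool [-0.0475  0.003   0.0709] [0.5843 0.0853 0.1789]
ball [0.5408 0.2407 0.165 ] tool [ 0.0971 -0.0743  0.0799] [0.5439 0.2386 0.1749]
mid [0.5944 0.1299 0.174 ] tool [0.0011 0.0027 0.0708] [0.5947 0.1314 0.1785]
```

Emit:
{"fn": "drive_tool", "kwargs": {
  "plan": [
    [0.001, 0.003, 0.02, 0, 0, 0, 1],
    [0, 0, 0.02, 0, 0, 0, 1],
    [0, 0, 0.02, 0, 0, 0, 1],
    [0, 0, 0.018, 0, 0, 0, 1],
    [0, 0, 0, 0, 0, 0, -1],
    [0, 0, 0, 0, 0, 0, -1],
    [0, 0, 0, 0, 0, 0, -1],
    [0, 0, 0, 0, 0, 0, -1],
    [0, 0, 0, 0, 0, 0, -1],
    [0, 0, 0, 0, 0, 0, -1]
  ],
  "newtons": 40
}}

```text
t: 1.95
tcp_pos: [0.595, 0.1295, 0.1684]
tool_rot: [0.783, 0.623, 0.0, 0.0]
force: [-2.4, 0.7, 5.6]
finger_gap: 0.147
gripper_force: 39.1
```

Emit:
{"fn": "drive_tool", "kwargs": {
  "plan": [
    [0, 0, -0.002, 0, 0, 0, -1],
    [0, 0, -0.001, 0, 0, 0, -1],
    [0, 0, -0.001, 0, 0, 0, -1],
    [0, 0, -0.001, 0, 0, 0, -1],
    [0, 0, 0, 0, 0, 0, -1],
    [0, 0, 0, 0, 0, 0, -1]
  ]
}}

```text
t: 2.55
tcp_pos: [0.596, 0.1292, 0.1721]
tool_rot: [0.783, 0.622, 0.001, 0.0]
force: [4.9, 0.0, -9.1]
finger_gap: 0.149
gripper_force: 38.9
```

Emit:
{"fn": "drive_tool", "kwargs": {
  "plan": [
    [0, 0, -0.001, 0, 0, 0, -1],
    [0, 0, -0.001, 0, 0, 0, -1],
    [0, 0, -0.001, 0, 0, 0, -1],
    [0, 0, 0, 0, 0, 0, -1],
    [0, 0, 0, 0, 0, 0, -1]
  ]
}}

```text
t: 3.05
tcp_pos: [0.597, 0.129, 0.1753]
tool_rot: [0.783, 0.622, 0.001, 0.001]
force: [8.0, 0.7, -9.7]
finger_gap: 0.147
gripper_force: 38.9
```

Emit:
{"fn": "drive_tool", "kwargs": {
  "plan": [
    [0, 0.002, -0.001, 0, 0, 0, -1],
    [0, 0.001, -0.001, 0, 0, 0, -1],
    [0, 0, -0.001, 0, 0, 0, -1],
    [0, 0, 0, 0, 0, 0, -1],
    [0, 0, 0, 0, 0, 0, -1]
  ]
}}

```text
t: 3.55
tcp_pos: [0.5979, 0.1288, 0.1781]
tool_rot: [0.783, 0.623, -0.0, -0.0]
force: [4.3, 1.5, -10.2]
finger_gap: 0.151
gripper_force: 39.0
```

Emit:
{"fn": "drive_tool", "kwargs": {
  "plan": [
    [0, 0, -0.001, 0, 0, 0, -1],
    [0, 0.001, -0.001, 0, 0, 0, -1],
    [0, 0, -0.001, 0, 0, 0, -1],
    [0, 0.001, -0.001, 0, 0, 0, -1],
    [0, 0, 0, 0, 0, 0, -1],
    [0, 0, 0, 0, 0, 0, -1]
  ]
}}

```text
t: 4.15
tcp_pos: [0.5994, 0.1284, 0.1823]
tool_rot: [0.783, 0.623, -0.0, -0.001]
force: [0.8, 3.0, -8.1]
finger_gap: 0.144
gripper_force: 39.2
```

Run:
```python
from h import *
print(manip.sense()['force'])
d=snap('side')
cv2.imwrite('pics/s2.png',cv2.resize(d['image'][130:330,130:380,::-1],(750,600),interpolation=cv2.INTER_CUBIC))
```

```text
[ 0.77704325  3.00181653 -8.13545693]
```

View pics/s2.png

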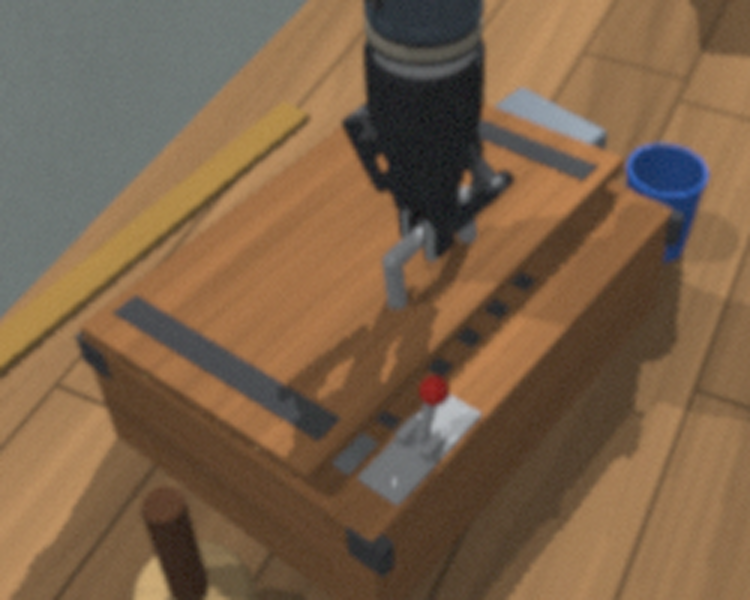

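The lid has clearly lifted well past the catch play (about 14 mm at the handle, and the seam is open). The ball at (433,390) has not moved. So the lid is free and the lever needs no flip; I'll lift on along the arc.

Emit:
{"fn": "drive_tool", "kwargs": {
  "plan": [
    [0, 0.0032, -0.0073, 0, 0, 0, -1],
    [0, 0.0032, -0.0073, 0, 0, 0, -1],
    [0, 0.0038, -0.007, 0, 0, 0, -1],
    [0, 0.0038, -0.007, 0, 0, 0, -1],
    [0, 0.0044, -0.0066, 0, 0, 0, -1],
    [0, 0.0044, -0.0066, 0, 0, 0, -1],
    [0, 0.005, -0.0062, 0, 0, 0, -1],
    [0, 0.005, -0.0062, 0, 0, 0, -1],
    [0, 0, 0, 0, 0, 0, -1]
  ]
}}

```text
t: 5.1
tcp_pos: [0.6307, 0.1212, 0.2382]
tool_rot: [0.783, 0.623, -0.001, -0.001]
force: [-4.9, 4.5, -3.4]
finger_gap: 0.149
gripper_force: 39.1
```

Emit:
{"fn": "drive_tool", "kwargs": {
  "plan": [
    [0.001, 0.0054, -0.0057, 0, 0, 0, -1],
    [0, 0.0054, -0.0057, 0, 0, 0, -1],
    [0, 0.006, -0.0053, 0, 0, 0, -1],
    [0, 0.006, -0.0053, 0, 0, 0, -1],
    [0, 0.0064, -0.0048, 0, 0, 0, -1],
    [0, 0.0064, -0.0048, 0, 0, 0, -1],
    [0, 0.0068, -0.0042, 0, 0, 0, -1],
    [0, 0.0068, -0.0042, 0, 0, 0, -1],
    [0, 0, 0, 0, 0, 0, -1],
    [0, 0, 0, 0, 0, 0, -1]
  ]
}}

```text
t: 6.1
tcp_pos: [0.6775, 0.1104, 0.2799]
tool_rot: [0.783, 0.623, -0.002, -0.001]
force: [-9.9, 2.0, 5.8]
finger_gap: 0.149
gripper_force: 39.5
```

Emit:
{"fn": "drive_tool", "kwargs": {
  "plan": [
    [0, 0, 0, 0, 0, 0, -1],
    [0, 0, 0, 0, 0, 0, -1],
    [0, 0, 0, 0, 0, 0, -1],
    [0, 0, 0, 0, 0, 0, -1],
    [0, 0, 0, 0, 0, 0, -1]
  ]
}}

```text
t: 6.6
tcp_pos: [0.6773, 0.1104, 0.2798]
tool_rot: [0.782, 0.623, -0.002, -0.001]
force: [-9.8, 1.6, 5.8]
finger_gap: 0.144
gripper_force: 39.4
```

Run:
```python
from h import *
for n in ['side']:
    d=snap(n); cv2.imwrite(f'pics/{n}3.png',cv2.resize(d['image'][:,:,::-1],(800,600)))
```

```text
(no output)
```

View pics/side3.png

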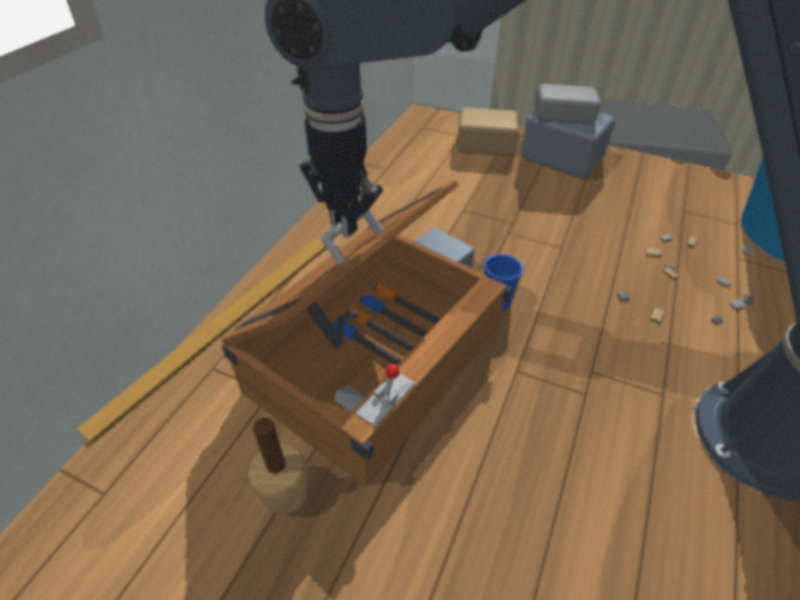

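The lid is about half open with the bar at (345,240) still between the fingers. The mallet, tin and offcut have not moved. The TCP shift puts the lid near 45°, and it is holding still, so I'll hand in.

```bash
python3 -c "
from station import manip
print(manip.sign_off())"
```

```text
the job is handed in; nothing more can be done
None
```

The tug showed the lid was free, so I left the catch lever alone, lifted the lid to about 45° and handed in still holding it by the handle; the mallet, offcut and tin stayed where they were, and the hand-in gave no verdict.

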